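# Seat the screw-down key in the rolling mill and hold it home

### The arm

A 7-joint arm with a two-finger parallel gripper is mounted at the origin on the work surface. World frame = base frame: x ahead of the robot, y to its left, z up, the work surface at z = 0. Lengths are in m, angles in rad, forces in N, time in s.
With the tool pointing down it reaches from about 0.425 to 0.925 m from the base axis. Payload 6.8 kg.
Tool frame: the origin (TCP) lies midway between the tips of the shut fingers; the grasp point (between the pads) lies 19 mm behind it (r.grip_point_offset is the distance from the TCP to the grasp point, in m); z points along the fingers, y is the direction in which the jaws open and shut (so a half turn about z gives the same grasp; the last joint's range is limited). The gripper opens to 85 mm and grips with 20 to 120 N. Pads are 22 mm wide; open, the fingers measure 114 mm over their backs; the gripper's body (76 mm by 85 mm) begins 54 mm behind the grasp point. The pads swing forward as they close: fully open they stand 13 mm farther back than shut.
Start: joints at [-1.454, 0.477, 0.022, 1.555, -0.011, 1.109, -0.083], TCP at [0.15, 0.658, 0.231] pointing down, gripper open.
Joint ranges: [-2.96, 2.96], [-0.34, 2.1], [-1.41, 1.46], [0.24, 2.44], [-1.37, 4.51], [0.17, 1.92], [-2.96, 2.96]. Speed limits (rad/s): [2.39, 2.39, 3.14, 3.14, 3.14, 3.14, 3.14].

### API

Orientations are given as a rotation vector (axis times angle).
In Python, from bench import r, grab_frame, camera_params gives the robot as it stands.
- The arm moves only by the tool carry_out, never from a script. Its argument "motion" is text: rows parted by semicolons, each of 5 numbers parted by spaces: the closure, from 0 (fully open) to 1 (shut), then the shift along the tool's x, y, z in mm, then the turn about the tool's z in rad. In form: fingers dx dy dz twist; .... A call has exactly 8 rows; each row shifts and turns the commanded pose from where the row before left it, along the tool's axes as they then stand; what a row does not reach is not made up. A row lasts 1/8 s, in which the tool goes at most 62.5 mm and 10.7 degrees, less where a joint would pass 70% of its speed; a pose out of reach is approached as far as the arm can. A call with a gripper value outside its range is refused whole. The fingers move at their own pace and stop on an object; "newtons" is the grip in N (left out, the last holds). Time passes only in rows, so rows that do not move let the fingers close, or fill a call up. It gives the time, the measured TCP pose, the force and the opening at its end, in the units of the state.
- r.get_obs(): the state, without advancing time (a new reading comes with each control period).
- grab_frame(name): name is "scene" or "top" or "wrist"; returns the picture (420x560x3 uint8, red, green, blue); there is no depth.
- camera_params(name): a dict with "fx", "fy", "cx", "cy" (pixels), "eye" and "attitude" of the camera in the world. Camera axes: x right, y down, z forward; pixel columns grow to the right and rows downward; lengths in m; the calibration is good to about 2 mm. A picture is of the moment at which its call begins: read the wrist's pose just before it. camera_params takes no time and is no camera call; for the wrist camera it gives the pose at the moment of the call.
- r.hand_in(): hands the job in, once; it reports no verdict.
The state is a dict: "clock": time; "joints": joint angles; "qvel": joint speeds; "tau": joint torques, N m; "tcp_pos": TCP position; "orientation": TCP orientation; "contact_force": force on the tool from outside, world axes, zero at the start; "moment": the same for the moment, N m; "grip_width": finger opening in m.
Only numpy, scipy, OpenCV 4.12 (cv2) and the standard library are available. Lean on these libraries where they do the work, as an engineer would, in place of code of your own. Each camera call takes 0.05 s, during which the arm holds its last target.

### The job

A silver strip is nipped fast in the rolling mill: pull the mill's T-handled key up out of the wooden tool block and fit it into the hub on top of the mill, turning it until its feather key slips into the keyway, then push it down against the ejector spring until its collar sits flat on the hub. Finish while still gripping the key and pushing it fully home, because the spring throws it out when you let up, and leave the other tools on the bench and in the block where they are.

Things in the scene. Friction and masses are not known exactly. Their poses are not given: they have to be found in the camera images.
- t_key: the mill's T-handled key, bare steel, 142 mm long, about 0.4 kg, upright in one of the tool block's three holes (which one varies); the only T-handled tool. Origin: centre of its lower tip, +z up the shaft. Shaft 16 mm in diameter, tip tapered to 10 mm over 4.5 mm; collar 38 mm in diameter, 36 to 42 mm above the tip, resting on the block's top. Feather key along its own +x.
- key_handle (a point): middle of the T-key's handle bar, on the shaft's axis 130 mm above the tip. The bar has flat sides: 18 mm thick (key's x), 78 mm long (key's y), 24 mm high (118 to 142 mm above the tip). Grip it across the 18 mm, from above. Same axes as the T-key.
- key_feather (a point): outer face of the feather key, 13 mm from the shaft's axis along the T-key's +x and 24 mm above the tip. The feather key is 7 mm wide and runs from 10 mm above the tip (lowest 3.5 mm pointed) up to the collar; a small screw head on the collar's top marks its side. In the block it is hidden in the hole and points to the robot's side (-x) within 0.65 rad.
- hub: steel hub of the mill's gap adjuster, 44 mm in diameter, upright in the middle of the mill's top. Origin: centre of its flat upper face, 166 mm above the bench, +z up, +x along its keyway. Bore 18.4 mm in diameter with a 1.6 mm chamfer. It does not turn (the rolls are nipped on a strip). Fully home, the T-key's collar lies on this face, its tip 36 mm below it.
- hub_keyway (a point): mouth of the single keyway, on the hub's upper face, 12 mm from its axis along its +x, which points to the robot's side (-x) within 0.7 rad. The keyway is 9 mm wide, reaches 15 mm from the axis and runs the full depth. Out of line, the feather key lands on the face with the tip 10 mm deep; in line within about 0.08 rad it goes on down.
- ejector (a joint): spring ejector: a round plunger at the bottom of the hub's bore, its top 24 mm below the upper face. Value: m pressed down, 0 at rest, 0.012 with the T-key fully home (stop at 0.0125). The spring takes 8 N to start and 13 N at 0.012 (the key's weight of 3 to 4.5 N helps) and lifts the key again when the pushing stops.
- mill: small rolling mill in grey paint with steel rolls, fixed to the bench: base 130 x 150 mm, frame 86 mm deep and 140 mm wide (181 mm over gear cover and crank stub), flat top 150 mm high, with the hub in the middle of the top and two lower screw gears beside it (to 161 mm). Origin: centre of its underside; it faces -x at yaw 0.
- tool_block: dark wooden tool block fixed to the bench, 72 x 204 x 55 mm high. Origin: centre of its underside. Three holes 30 mm in diameter, 47 mm deep, at -68, 0 and +68 mm along its own y.
- punch: steel doming punch with a ball head, 131 mm long, upright in a hole of the tool block, reaching 139 mm above the bench; origin at its foot. Leave alone.
- bezel_mandrel: tapered steel mandrel, 146 mm long, upright in a hole of the tool block, reaching 154 mm above the bench; origin at its foot. Leave alone.
- crank: the mill's crank lying on the bench, arm 110 mm, grip 82 mm high at its +x end; origin on the bench at mid-arm. Leave alone.
- needle_file: needle file 185 mm long lying along its x; origin near its middle, on the bench. Leave alone.
- hammer: hammer 240 mm long lying along its x; origin under its middle. Leave alone.
- jar: amber glass jar 60 mm in diameter, 65 mm high; origin under its centre. Leave alone.
- bench_block: steel bench block 75 x 75 x 22 mm; origin under its centre. Leave alone.
- ring_clamp: wooden ring clamp 132 mm long, 26 mm wide, 20 mm high, lying along its x; origin under its middle. Leave alone.
Not all that is in view belongs to the job. Leave any blue, green or pink look-alike of the t_key alone.

How it is judged:
On the way, in this order (a step that is already met when the one before it is completed fails the run):
1. the T-key is held in the gripper, pulled clear up out of the tool block (contact force between the fingers and t_key above 2 N and z of t_key in the frame of tool_block above 0.06 m), for 0.2 s.
2. the feather key has slipped into the hub's keyway (contact force between the fingers and t_key above 2 N and z of t_key in the frame of hub below -0.015 m and horizontal distance between t_key and hub below 0.004 m and angle between the x axis of t_key and the x axis of hub, either way round below 0.3 rad), for 0.05 s.
At the end, for the whole second after the job is handed in: T-key home in the hub: collar within 2.5 mm of the hub's face, within 4 mm of its axis, upright within 0.08 rad, feather key in the keyway (0.3 rad), ejector pressed at least 9 mm; still gripped (over 2 N), still pressing on hub and ejector (over 4 N), at rest (under 30 mm/s) (z of t_key in the frame of hub below -0.0335 m and horizontal distance between t_key and hub below 0.004 m and angle between the x axis of t_key and the x axis of hub, either way round below 0.3 rad and angle between t_key's own z axis and vertical below 0.08 rad and value of joint ejector above 0.009 m and contact force between the fingers and t_key above 2 N and contact force between hub and t_key above 4 N and linear speed of t_key below 0.03 m/s); the arm keeps its last pose, push and grip.
It fails at once if another tool in the tool block is moved by more than 30 mm (distance of any of punch, bezel_mandrel from where it was at the start of the episode above 0.03 m).
It fails at once if another thing on the bench is moved by more than 30 mm (distance of any of crank, needle_file, hammer, jar, bench_block, ring_clamp from where it was at the start of the episode above 0.03 m).
It also fails if it takes over 45 s, if anything falls off the work surface, if the arm or the gripper's body presses on something with over 40 N, if the wrist force passes 120 N, or if a joint passes its speed limit or range.

## Working session

There is one attempt and no reset: what is moved stays moved. The work goes in short steps, Python scripts to look and compute and a tool call to move; the robot and the scene stay as the last step left them, time stands still between calls to the robot, and variables do not carry over. Pictures are saved under pics/ and viewed, and the job is handed in when it is done.

Besides the shell and the picture viewer there is one more tool, called after "Emit:" by a JSON object that holds its "op" and its "data", one argument or row to a line. carry_out: Moves the arm, as the interface text tells. Its arguments: {"type":"object","properties":{"motion":{"type":"string"},"newtons":{"type":"number"}},"required":["motion"]}

```bash
mkdir -p pics; ls
python3 - <<'E'
from bench import r, grab_frame, camera_params
import cv2
for n in ("scene","top","wrist"):
    print(n,camera_params(n))
    cv2.imwrite(f"pics/{n}0.png",grab_frame(n)[:,:,::-1])
print(r.get_obs(), r.grip_point_offset)
E
```

```text
pics
scene {'fx': 508.7369597301757, 'fy': 508.7369597301757, 'cx': 279.864331567312, 'cy': 207.77971455402164, 'eye': array([1.37491228, 0.57677472, 0.87255264]), 'attitude': array([-1.15474753, -2.17375867,  1.10550698])}
top {'fx': 382.506386777268, 'fy': 382.506386777268, 'cx': 271.54392145490243, 'cy': 216.68733789439776, 'eye': array([0.45696508, 0.00948846, 0.94744942]), 'attitude': array([-2.17650615,  2.16729952, -0.11198626])}
wrist {'fx': 299.51434453311555, 'fy': 299.51434453311555, 'cx': 279.2798101621744, 'cy': 208.32186154518612, 'eye': array([0.07577708, 0.67480942, 0.37387218]), 'attitude': array([2.26190323, 1.80340863, 0.27203124])}
{'clock': 0.15, 'joints': array([-1.45406602,  0.47758864,  0.02235414,  1.55619117, -0.01149585,
        1.1092796 , -0.08309344]), 'qvel': array([-0.00085308, -0.00172099,  0.00101653, -0.00259128, -0.0004063 ,
        0.00262283, -0.00177731]), 'tau': array([ 2.75850114e-03, -5.96922147e+01,  1.61041372e+00, -2.81487894e+01,
        1.27083229e-02,  6.53918847e-03,  1.41122774e-05]), 'tcp_pos': array([0.1503979 , 0.65758585, 0.23057768]), 'orientation': array([-3.52382376e-01, -3.12171498e+00,  2.10090240e-03]), 'contact_force': array([ 0.44907212, -0.79829818, -0.74280098]), 'moment': array([-0.00646757,  0.03150484, -0.05604801]), 'grip_width': 0.08511384647270531} 0.0187
```

View pics/scene0.png

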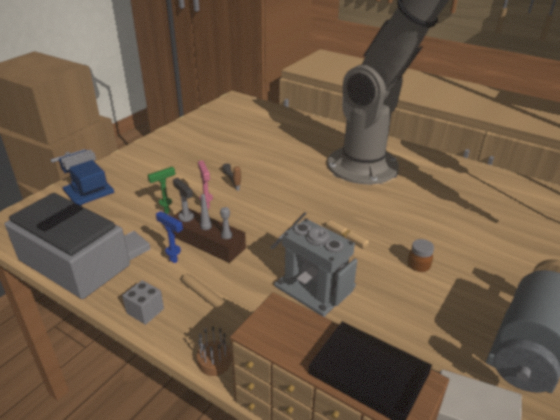

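View pics/top0.png

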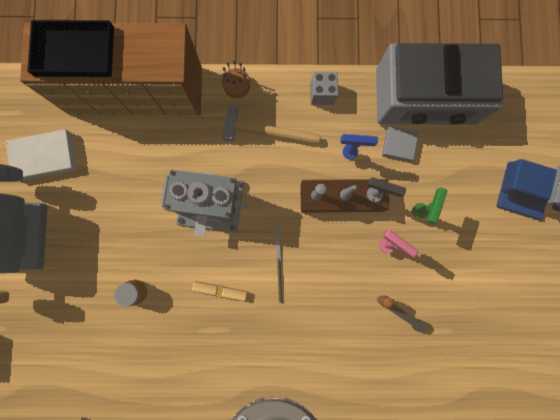

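View pics/wrist0.png

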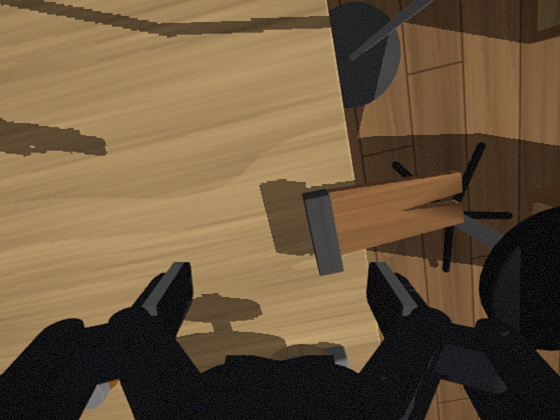

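```bash
cat > h.py <<'E'
from bench import r, grab_frame, camera_params
import cv2, numpy as np
from scipy.spatial.transform import Rotation as R
def ray(cp,u,v):
    d=R.from_rotvec(cp['attitude']).apply([(u-cp['cx'])/cp['fx'],(v-cp['cy'])/cp['fy'],1]); return np.array(cp['eye']),d
def atz(cp,u,v,z):
    e,d=ray(cp,u,v); return e+d*(z-e[2])/d[2]
def proj(cp,p):
    c=R.from_rotvec(cp['attitude']).inv().apply(np.array(p)-cp['eye']); return cp['cx']+cp['fx']*c[...,0]/c[...,2],cp['cy']+cp['fy']*c[...,1]/c[...,2]
def crop(src,dst,u0,v0,w,h,s):
    im=cv2.imread(src) if isinstance(src,str) else src[:,:,::-1]
    cv2.imwrite(dst,cv2.resize(im[v0:v0+h,u0:u0+w],None,fx=s,fy=s,interpolation=cv2.INTER_CUBIC))
E
python3 - <<'E'
from h import *
crop('pics/top0.png','pics/t1.png',290,120,160,120,5)
crop('pics/top0.png','pics/t2.png',150,150,110,90,7)
crop('pics/scene0.png','pics/s1.png',130,140,160,120,5)
crop('pics/scene0.png','pics/s2.png',260,200,110,100,6)
c=camera_params('top'); print(atz(c,271,420,0),atz(c,345,195,.055),atz(c,199,193,.166))
E
```

```text
[0.06869887 0.00576639 0.        ] [ 0.59837178 -0.16651637  0.055     ] [0.58356138 0.15694173 0.166     ]
```

View pics/t1.png

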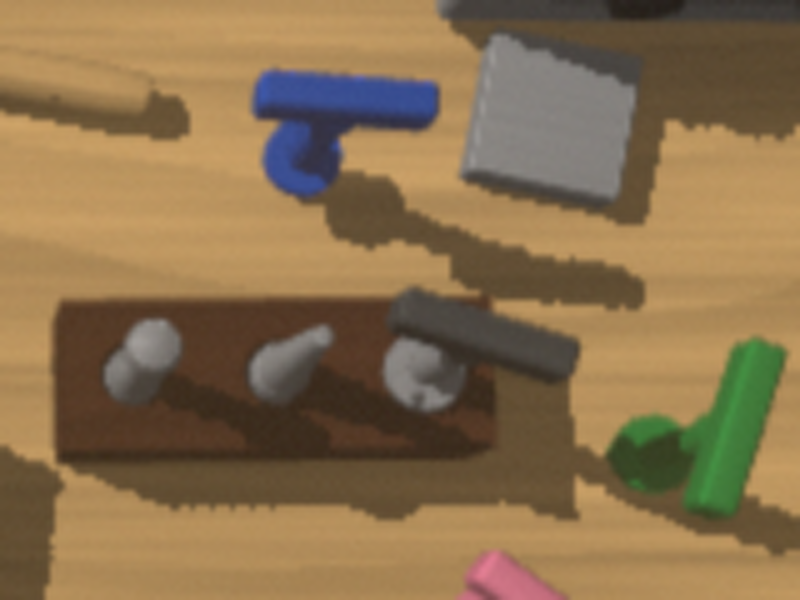

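View pics/t2.png

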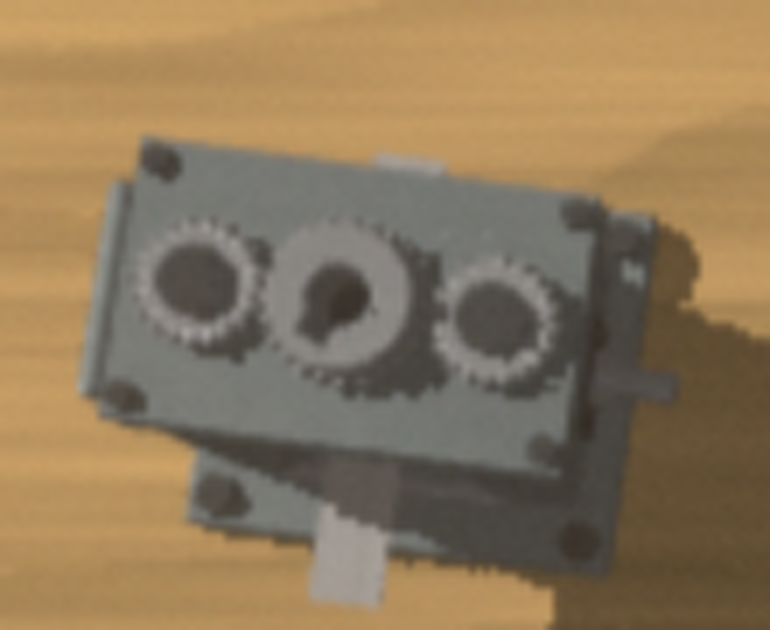

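View pics/s1.png

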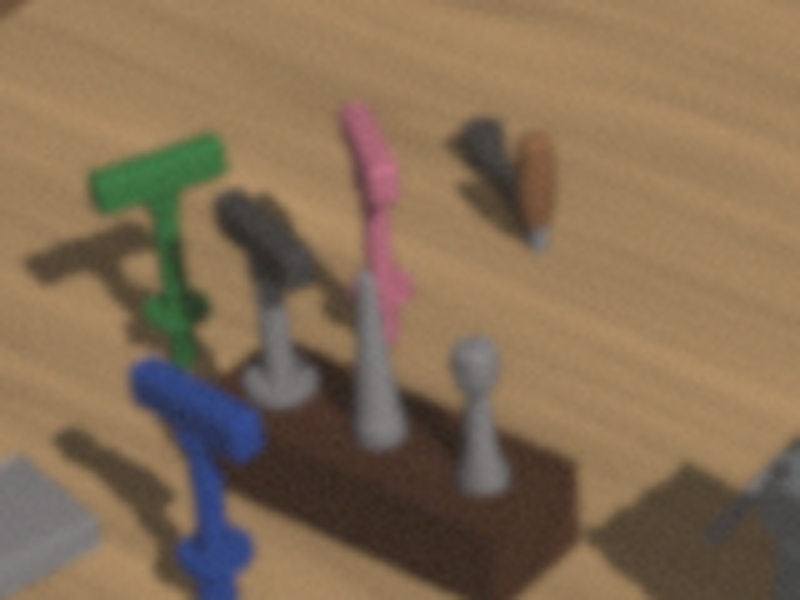

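View pics/s2.png

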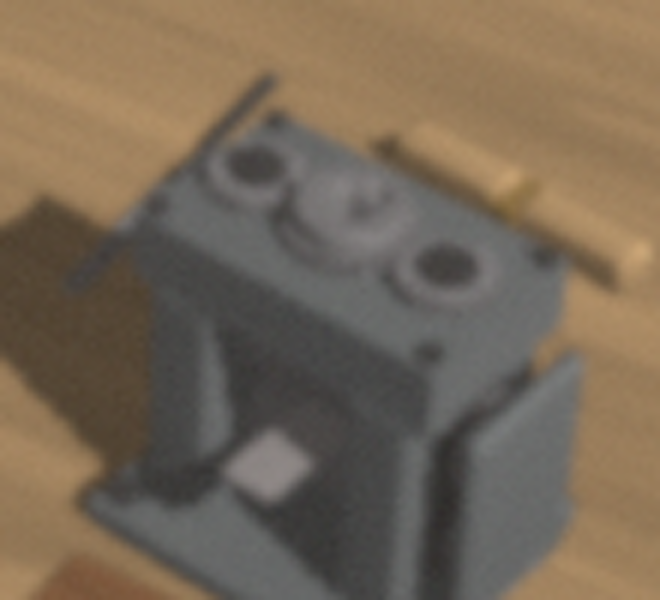

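Run:
```python
from h import *
c=camera_params('top')
f=lambda u,v:(290+u/5,120+v/5); g=lambda u,v:(150+u/7,150+v/7)
# handle top face
for p in [(393,315),(410,288),(580,340),(568,372)]: print('bar',p,atz(c,*f(*p),.161))
print('collar',atz(c,*f(425,372),.061))
for p in [(122,378),(282,372)]: print('others foot',atz(c,*f(*p),.06))
print('hub',atz(c,*g(338,297),.166),'bore',atz(c,*g(340,293),.166),'kw',atz(c,*g(313,332),.166))
for p in [(200,280),(497,318)]: print('gear',atz(c,*g(*p),.161))
o=r.get_obs(); M=R.from_rotvec(o['orientation']).as_matrix(); print(M.round(3),o['tcp_pos'])
h=atz(c,*f(487,335),.155);print(h)
s=camera_params('scene')
for q in ([0.575,-0.23,.161],[.583,.157,.166],[.575,-.23,.061]): print(proj(s,q))
```

```text
bar (393, 315) [ 0.60711371 -0.19527052  0.161     ]
bar (410, 288) [ 0.61858971 -0.20262442  0.161     ]
bar (580, 340) [ 0.59691495 -0.27308261  0.161     ]
bar (568, 372) [ 0.5834033  -0.26766439  0.161     ]
collar [ 0.59916916 -0.23575375  0.061     ]
others foot [ 0.59582455 -0.093685    0.06      ]
others foot [ 0.59901816 -0.16883982  0.06      ]
hub [0.58474757 0.1584429  0.166     ] bore [0.58594372 0.15788084 0.166     ] kw [0.57428672 0.16556131 0.166     ]
gear [0.59048048 0.20047011 0.161     ]
gear [0.57948368 0.11210987 0.161     ]
[[-0.975  0.223 -0.   ]
 [ 0.223  0.975 -0.001]
 [-0.    -0.001 -1.   ]] [0.1503979  0.65758585 0.23057768]
[ 0.59992632 -0.23618141  0.155     ]
(np.float64(188.8036788130884), np.float64(179.0137875579706))
(np.float64(316.438470144646), np.float64(231.82305133680657))
(np.float64(192.23086966380964), np.float64(210.2493310772135))
```

```bash
cat >> h.py <<'E'
def tilt():
    o=r.get_obs(); return o['tcp_pos'],R.from_rotvec(o['orientation']).as_matrix()
def yawy(M): return np.arctan2(M[1,1],M[0,1])
def rows(pts,f0=0.0):
    """pts: list of (x,y,z,yaw_of_tool_y or None). commanded from measured pose; prints rows (mm, rad)"""
    p,M=tilt(); p=p.copy(); yaw=yawy(M)
    for q in pts:
        x=np.array([np.sin(yaw),-np.cos(yaw),0])*-1; y=np.array([np.cos(yaw),np.sin(yaw),0]); z=np.array([0,0,-1.])
        x=np.cross(y,z)
        d=(np.array(q[:3])-p)*1000; tw=-((q[3]-yaw+np.pi)%(2*np.pi)-np.pi)
        print(f"{f0} {d@x:.1f} {d@y:.1f} {d@z:.1f} {tw:.4f}  | norm {np.linalg.norm(d):.1f}")
        p=np.array(q[:3]); yaw=q[3]
E
python3 - <<'E'
from h import *
p,M=tilt()
c=camera_params('wrist'); A=R.from_rotvec(c['attitude']).as_matrix()
print('cam offset tool',M.T@(c['eye']-p)); print('cam in tool',(M.T@A).round(3))
y0=yawy(M)
via=np.array([.42,.34,.28]); end=np.array([.55,.05,.30])
pts=[];yaws=y0-0.13*np.arange(1,17)
for i in range(1,10): pts.append((*(p+(via-p)*i/9),max(-.313,y0-0.18*i)))
for i in range(1,8): pts.append((*(via+(end-via)*i/7),max(-.313,y0-0.18*(i+9))))
rows(pts)
E
```

```text
cam offset tool [ 7.65688649e-02  1.52640838e-05 -1.43432184e-01]
cam in tool [[-0.    -0.955 -0.297]
 [ 1.    -0.     0.   ]
 [-0.    -0.297  0.955]]
0.0 -37.1 -27.7 -5.5 0.1800  | norm 46.6
0.0 -41.4 -20.6 -5.5 0.1800  | norm 46.6
0.0 -44.5 -12.9 -5.5 0.1800  | norm 46.6
0.0 -46.0 -4.7 -5.5 0.1800  | norm 46.6
0.0 -46.1 3.6 -5.5 0.1800  | norm 46.6
0.0 -44.8 11.8 -5.5 0.1800  | norm 46.6
0.0 -41.9 19.6 -5.5 0.1800  | norm 46.6
0.0 -37.7 26.8 -5.5 0.1800  | norm 46.6
0.0 -32.3 33.1 -5.5 0.1800  | norm 46.6
0.0 -34.9 29.1 -2.9 0.0390  | norm 45.5
0.0 -33.7 30.4 -2.9 -0.0000  | norm 45.5
0.0 -33.7 30.4 -2.9 -0.0000  | norm 45.5
0.0 -33.7 30.4 -2.9 -0.0000  | norm 45.5
0.0 -33.7 30.4 -2.9 -0.0000  | norm 45.5
0.0 -33.7 30.4 -2.9 -0.0000  | norm 45.5
0.0 -33.7 30.4 -2.9 -0.0000  | norm 45.5
```

Emit:
{"op": "carry_out", "data": {
  "motion": "0 -37 -28 -6 0.18; 0 -41 -21 -6 0.18; 0 -44 -13 -6 0.18; 0 -46 -5 -6 0.18; 0 -46 4 -6 0.18; 0 -45 12 -6 0.18; 0 -42 20 -6 0.18; 0 -38 27 -6 0.18"
}}

```text
clock: 1.15
tcp_pos: [0.3906, 0.374, 0.2794]
orientation: [-2.329, -2.108, 0.0]
contact_force: [-0.4, 1.1, 0.5]
grip_width: 0.0852
```

Run:
```python
from h import *
o=r.get_obs(); print(o['joints'].round(3),o['clock'])
p,M=tilt();print(p,yawy(M))
end=np.array([.58,.13,.30]); 
rows([(*(p+(end-p)*i/8),max(-.313,yawy(M)-.18*i)) for i in range(1,9)])
```

```text
[-1.234  0.215  0.42   1.842 -0.098  1.104 -0.878] 1.15
[0.39058987 0.37395345 0.27943304] -0.09983438283855649
0.0 -28.0 26.6 -2.6 0.1800  | norm 38.7
0.0 -22.8 31.2 -2.6 0.0332  | norm 38.7
0.0 -21.7 31.9 -2.6 -0.0000  | norm 38.7
0.0 -21.7 31.9 -2.6 -0.0000  | norm 38.7
0.0 -21.7 31.9 -2.6 -0.0000  | norm 38.7
0.0 -21.7 31.9 -2.6 -0.0000  | norm 38.7
0.0 -21.7 31.9 -2.6 -0.0000  | norm 38.7
0.0 -21.7 31.9 -2.6 -0.0000  | norm 38.7
```

Emit:
{"op": "carry_out", "data": {
  "motion": "0 -28 27 -3 0.18; 0 -23 31 -3 0.03; 0 -22 32 -3 0; 0 -22 32 -3 0; 0 -22 32 -2 0; 0 -22 32 -2 0; 0 -22 32 -2 0; 0 -22 32 -2 0"
}}

```text
clock: 2.15
tcp_pos: [0.5819, 0.13, 0.2991]
orientation: [-2.532, -1.86, 0.001]
contact_force: [-0.0, 1.0, -0.1]
grip_width: 0.0853
```

Run:
```python
from h import *
o=r.get_obs(); print(o['joints'].round(3),o['clock']); p,M=tilt();print(p,yawy(M))
np.save('w1.npy',np.array([0]));c=camera_params('wrist'); import pickle; pickle.dump(c,open('w1.pkl','wb'))
im=grab_frame('wrist'); cv2.imwrite('pics/w1.png',im[:,:,::-1]); print(proj(c,[.585,.158,.166]))
```

```text
[-0.793  0.324  0.606  1.7   -0.197  1.18  -0.439] 2.15
[0.58187584 0.12999698 0.29914045] -0.30371127874071874
(np.float64(274.43586692270986), np.float64(169.47046752774844))
```

View pics/w1.png

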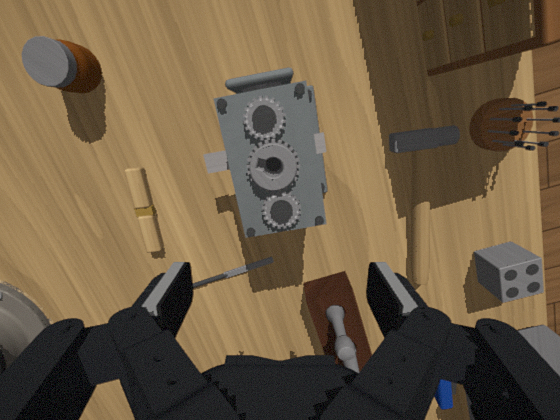

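Run:
```python
from h import *
crop('pics/w1.png','pics/w1c.png',240,135,66,60,12)
p,M=tilt()
end=np.array([.600,-.2355,.29])
rows([(*(p+(end-p)*i/7),-.313) for i in range(1,8)])
```

```text
0.0 -48.3 17.8 1.4 0.0030  | norm 51.4
0.0 -48.2 17.9 1.4 -0.0000  | norm 51.4
0.0 -48.2 17.9 1.4 -0.0000  | norm 51.4
0.0 -48.2 17.9 1.4 -0.0000  | norm 51.4
0.0 -48.2 17.9 1.4 -0.0000  | norm 51.4
0.0 -48.2 17.9 1.4 -0.0000  | norm 51.4
0.0 -48.2 17.9 1.4 -0.0000  | norm 51.4
```

View pics/w1c.png

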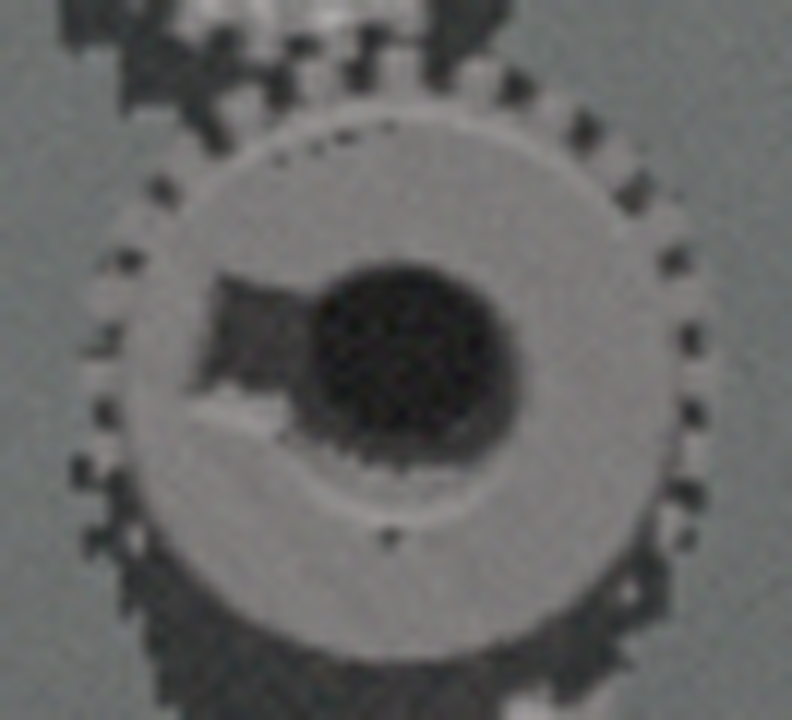

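Run:
```python
from h import *
import pickle; c=pickle.load(open('w1.pkl','rb'))
k=lambda u,v: atz(c,240+(u+.5)/12-.5,135+(v+.5)/12-.5,.166)
for q in [(402,381),(392,393)]: print(k(*q))
C=k(399,385)
def a(p,q):
    d=k(*q)-k(*p); return np.arctan2(d[1],d[0])
print(C, a((399,385),(203,336)), a((402,381),(203,336)), a((315,290),(215,272)), a((290,435),(188,400)), a((188,400),(218,272))+np.pi/2)
```

```text
[0.58466762 0.16121212 0.166     ]
[0.58364582 0.16055649 0.166     ]
[0.58435183 0.16098603 0.166     ] 2.5918263872621097 2.6146433325195297 2.6602538650375935 2.503441772182157 2.586179979846613
```

Emit:
{"op": "carry_out", "data": {
  "motion": "0 -48 18 1 0; 0 -48 18 1 0; 0 -48 18 1 0; 0 -48 18 2 0; 0 -48 18 2 0; 0 -48 18 2 0; 0 -48 18 1 0; 0 0 0 0 0"
}}

```text
clock: 3.2
tcp_pos: [0.5992, -0.2329, 0.2892]
orientation: [2.538, 1.848, -0.004]
contact_force: [0.1, -0.8, 0.7]
grip_width: 0.0856
```

Run:
```python
from h import *
o=r.get_obs(); print(o['joints'].round(3),o['clock']); p,M=tilt();print(p,yawy(M))
c=camera_params('wrist'); import pickle; pickle.dump(c,open('w2.pkl','wb'))
im=grab_frame('wrist'); cv2.imwrite('pics/w2.png',im[:,:,::-1]); u,v=proj(c,[.600,-.2355,.161]); print(u,v)
u0=int(u)-60;v0=int(v)-55; print(u0,v0)
crop(im,'pics/w2c.png',u0,v0,130,100,6)
```

```text
[-0.219  0.441  0.693  1.604 -0.294  1.204  0.221] 3.2
[ 0.59921353 -0.2329249   0.28919671] -0.3120346359202794
281.7841105770044 201.41778958622453
221 146
```

View pics/w2c.png

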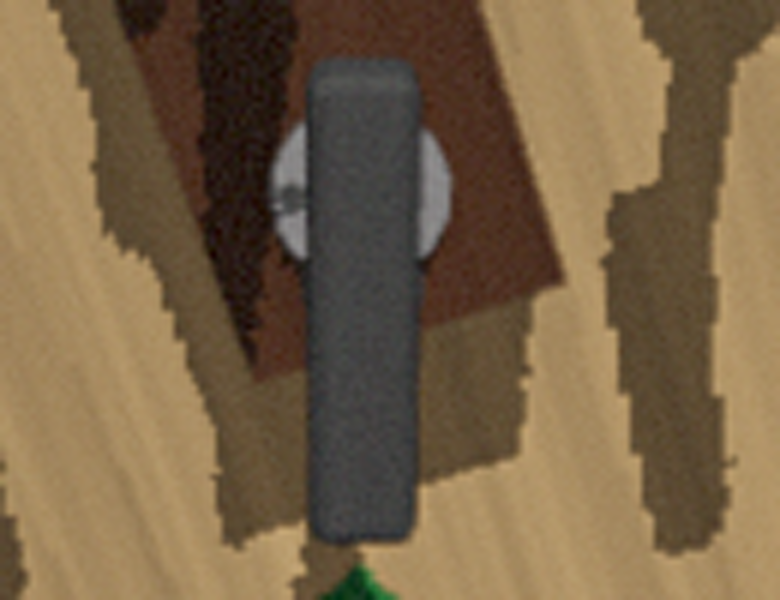

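View pics/w2.png

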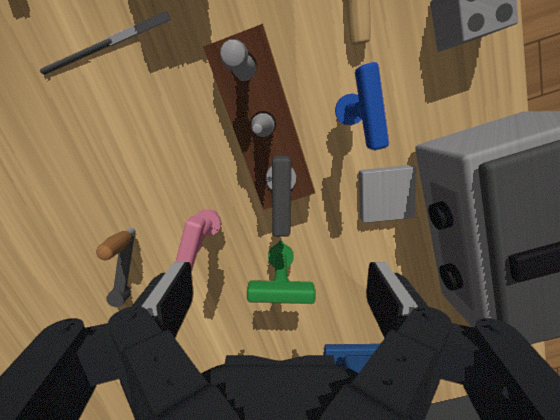

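Run:
```python
from h import *
import pickle; c=pickle.load(open('w2.pkl','rb'))
k=lambda u,v,z: atz(c,221+(u+.5)/6-.5,146+(v+.5)/6-.5,z)
b=k(363,300,.161); print(b,'collar',k(361,190,.061),'screw',k(291,198,.061))
d=k(365,66,.161)-k(361.5,538,.161);print(d,np.linalg.norm(d),np.arctan2(d[1],d[0])-np.pi/2)
w=k(417,300,.161)-k(311,300,.161);print(np.linalg.norm(w))
p,M=tilt()
rows([(b[0],b[1],.13,-.312)])
```

```text
[ 0.6011094  -0.22987551  0.161     ] collar [ 0.60022327 -0.23273465  0.061     ] screw [ 0.58570171 -0.22984642  0.061     ]
[0.0238729  0.07266392 0.        ] 0.07648503188720189 -0.3174291127352489
0.016563679782918672
0.0 0.2 1.0 159.0 0.0035  | norm 159.0
```

Emit:
{"op": "carry_out", "data": {
  "motion": "0 0 1 30 0.005; 0 0 0 30 0; 0 0 0 30 0; 0 0 0 30 0; 0 0 0 25 0; 0 0 0 14 0; 0.5 0 0 0 0; 1 0 0 0 0",
  "newtons": 60
}}

```text
clock: 4.25
tcp_pos: [0.6027, -0.2276, 0.1313]
orientation: [2.536, 1.853, 0.002]
contact_force: [-0.8, -0.1, 0.2]
grip_width: 0.0517
```

Emit:
{"op": "carry_out", "data": {
  "motion": "1 0 0 0 0; 1 0 0 0 0; 1 0 0 0 0; 1 0 0 0 0; 1 0 0 0 0; 1 0 0 -2 0; 1 0 0 -3 0; 1 0 0 -5 0",
  "newtons": 100
}}

```text
clock: 5.25
tcp_pos: [0.6015, -0.2274, 0.1399]
orientation: [-2.536, -1.852, 0.001]
contact_force: [0.3, 0.1, -4.2]
grip_width: 0.0166
```

Run:
```python
from h import *
o=r.get_obs(); print(o['joints'].round(3),o['clock'],o['contact_force'],o['moment'],o['grip_width']); p,M=tilt();print(p,yawy(M))
im=grab_frame('wrist'); cv2.imwrite('pics/w3.png',im[:,:,::-1])
```

```text
[-0.163  0.588  0.608  1.747 -0.405  0.936  0.302] 5.25 [ 0.3330777   0.09861487 -4.2484455 ] [ 0.01086204 -0.0164614  -0.03372817] 0.016633528487088527
[ 0.60147711 -0.22744846  0.13991346] -0.3090670552634482
```

View pics/w3.png

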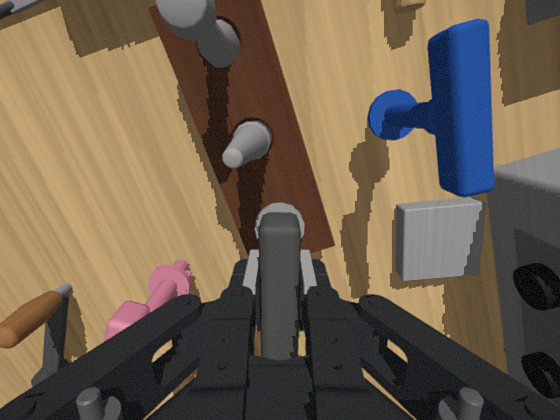

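Run:
```python
from h import *
crop('pics/w3.png','pics/w3c.png',230,190,100,80,8)
```

```text
(no output)
```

View pics/w3c.png

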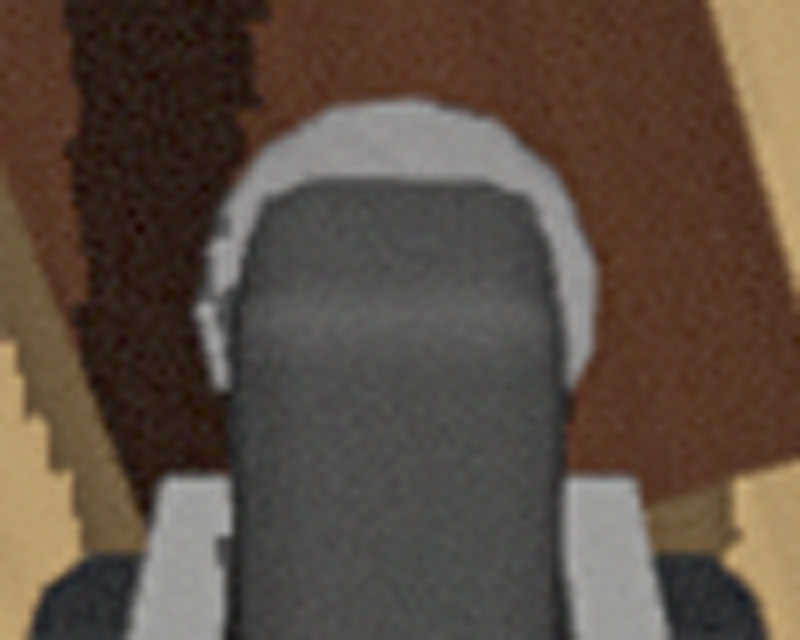

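Run:
```python
from h import *
c=camera_params('wrist');p,M=tilt()
def t(u,v,zt):
    u,v=230+(u+.5)/8-.5,190+(v+.5)/8-.5
    e,d=ray(c,u,v);e=M.T@(e-p);d=M.T@d
    return (e+d*(zt-e[2])/d[2])*1000
print('collar far edge',t(400,98,.070),'C',t(400,298,.070),'L/R',t(200,298,.07),t(600,298,.07))
for z in (-.030,-.027): print('bar end top edge y~300',t(400,300,z))
print('bar end bottom',t(400,180,-.006))
print('screw',t(225,300,.07))
print('pad edge',[t(400,478,z) for z in (-.03,-.019,0)])
```

```text
collar far edge [14.53188552 -0.54703147 70.        ] C [-5.26495937 -0.5424315  70.        ] L/R [ -5.27276997 -19.57264757  70.        ] [-5.25715046 18.48369548 70.        ]
bar end top edge y~300 [ 32.69998353  -0.52082652 -30.        ]
bar end top edge y~300 [ 31.55493704  -0.52147326 -27.        ]
bar end bottom [31.27251301 -0.52779719 -6.        ]
screw [ -5.47508794 -17.19801796  70.        ]
pad edge [array([ 22.84894942,  -0.51853755, -30.        ]), array([ 17.69534326,  -0.52068697, -19.        ]), array([ 8.79365989, -0.52439961,  0.        ])]
```

Run:
```python
from h import *
p,M=tilt(); y=yawy(M)
P=[(p[0],p[1],p[2]+.038*i,y) for i in range(1,6)]
a=np.array(P[-1][:3]); b=np.array([.587,.1653,.330]);n=10
P+=[(*(a+(b-a)*i/n),y+(-.55-y)*i/n) for i in range(1,n+1)]
rows(P,1)
```

```text
1 0.0 0.0 -38.0 -0.0000  | norm 38.0
1 0.0 0.0 -38.0 -0.0000  | norm 38.0
1 0.0 0.0 -38.0 -0.0000  | norm 38.0
1 0.0 0.0 -38.0 -0.0000  | norm 38.0
1 0.0 0.0 -38.0 -0.0000  | norm 38.0
1 37.0 -13.4 0.1 0.0241  | norm 39.3
1 36.7 -14.3 0.1 0.0241  | norm 39.3
1 36.3 -15.2 0.1 0.0241  | norm 39.3
1 35.9 -16.0 0.1 0.0241  | norm 39.3
1 35.5 -16.9 0.1 0.0241  | norm 39.3
1 35.1 -17.7 0.1 0.0241  | norm 39.3
1 34.7 -18.6 0.1 0.0241  | norm 39.3
1 34.2 -19.4 0.1 0.0241  | norm 39.3
1 33.7 -20.2 0.1 0.0241  | norm 39.3
1 33.2 -21.0 0.1 0.0241  | norm 39.3
```

Emit:
{"op": "carry_out", "data": {
  "motion": "1 0 0 -25 0; 1 0 0 -30 0; 1 0 0 -35 0; 1 0 0 -35 0; 1 0 0 -35 0; 1 0 0 -30 0; 1 0 0 0 0; 1 18 -6 0 0"
}}

```text
clock: 6.3
tcp_pos: [0.6005, -0.2096, 0.3289]
orientation: [-2.539, -1.848, 0.003]
contact_force: [0.0, 0.3, -3.2]
grip_width: 0.0169
```

Run:
```python
from h import *
o=r.get_obs(); print(o['joints'].round(3),o['clock'],o['contact_force'],o['grip_width']); p,M=tilt();print(p,yawy(M))
y=yawy(M)
a=p; b=np.array([.587,.1653,.330]);n=9
rows([(*(a+(b-a)*i/n),y+(-.55-y)*i/n) for i in range(1,n+1)])
```

```text
[-0.269  0.401  0.707  1.566 -0.267  1.276  0.165] 6.3 [ 0.00890325  0.27054829 -3.22920584] 0.01691288155517734
[ 0.60052907 -0.20958071  0.32889346] -0.3122869342459933
0.0 39.2 -14.2 -0.1 0.0264  | norm 41.7
0.0 38.8 -15.3 -0.1 0.0264  | norm 41.7
0.0 38.4 -16.3 -0.1 0.0264  | norm 41.7
0.0 37.9 -17.3 -0.1 0.0264  | norm 41.7
0.0 37.5 -18.3 -0.1 0.0264  | norm 41.7
0.0 37.0 -19.3 -0.1 0.0264  | norm 41.7
0.0 36.4 -20.2 -0.1 0.0264  | norm 41.7
0.0 35.9 -21.2 -0.1 0.0264  | norm 41.7
0.0 35.3 -22.1 -0.1 0.0264  | norm 41.7
```

Emit:
{"op": "carry_out", "data": {
  "motion": "1 39 -14 0 0.026; 1 39 -15 0 0.026; 1 38 -16 0 0.026; 1 38 -17 0 0.026; 1 38 -18 0 0.026; 1 37 -19 0 0.026; 1 36 -20 0 0.026; 1 36 -21 0 0.026"
}}

```text
clock: 7.3
tcp_pos: [0.5882, 0.1264, 0.3283]
orientation: [-2.714, -1.58, 0.005]
contact_force: [0.9, -0.3, -2.1]
grip_width: 0.0164
```

Emit:
{"op": "carry_out", "data": {
  "motion": "1 18 -11 0 0.026; 1 17 -11 0 0; 1 0 0 0 0; 1 0 0 0 0; 1 0 0 0 0; 1 0 0 0 0; 1 0 0 0 0; 1 0 0 0 0"
}}

```text
clock: 8.3
tcp_pos: [0.5888, 0.1648, 0.3303]
orientation: [-2.736, -1.544, -0.0]
contact_force: [-0.1, 0.1, -2.2]
grip_width: 0.0166
```

Run:
```python
from h import *
o=r.get_obs(); print(o['joints'].round(3),o['clock'],o['contact_force'],o['grip_width']); p,M=tilt();print(p,yawy(M))
for n in('wrist','top','scene'):
    im=grab_frame(n); cv2.imwrite(f'pics/{n}4.png',im[:,:,::-1])
crop('pics/wrist4.png','pics/w4c.png',200,130,160,120,5)
crop('pics/top4.png','pics/t4c.png',140,140,120,100,6)
crop('pics/scene4.png','pics/s4c.png',255,140,130,110,6)
```

```text
[-0.872  0.338  0.659  1.623 -0.216  1.254 -0.716] 8.3 [-0.06515265  0.1323585  -2.21017166] 0.0165569362937216
[0.58876542 0.16483775 0.3303481 ] -0.5431987426903743
```

View pics/w4c.png

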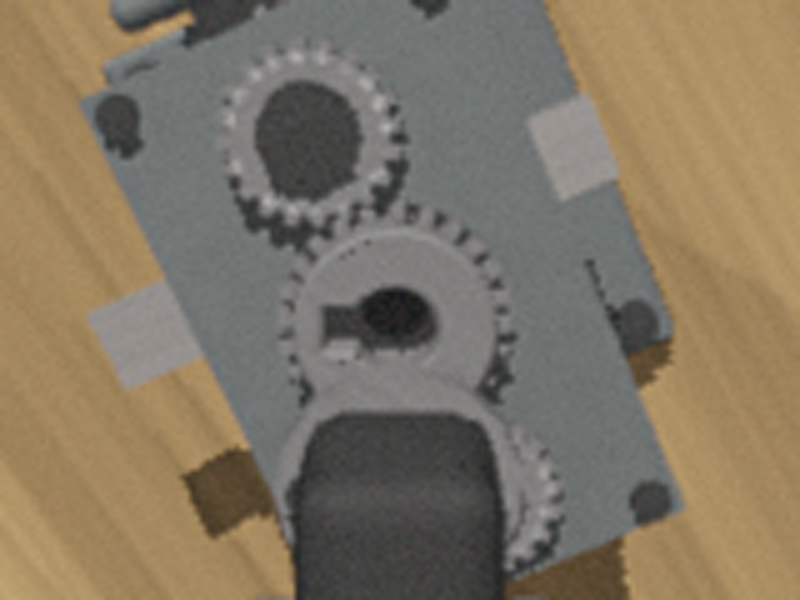

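View pics/s4c.png

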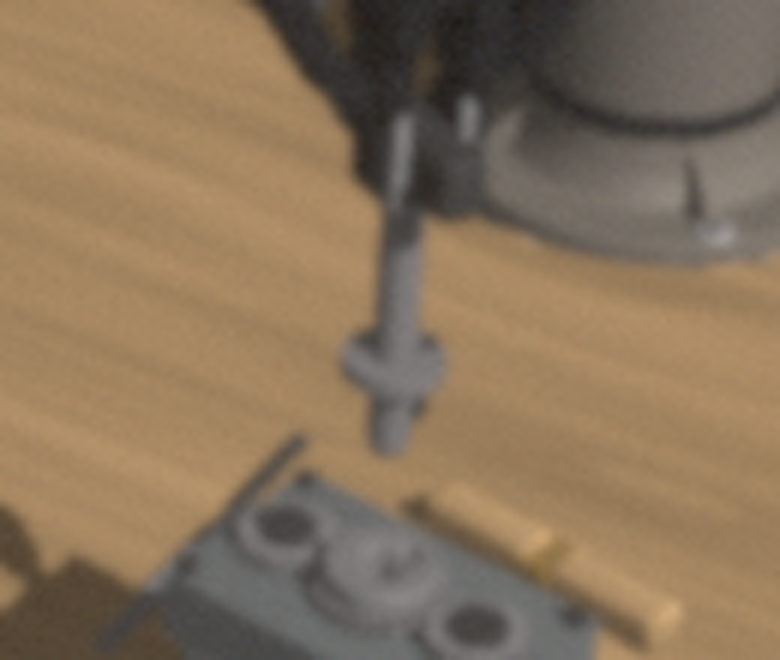

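View pics/t4c.png

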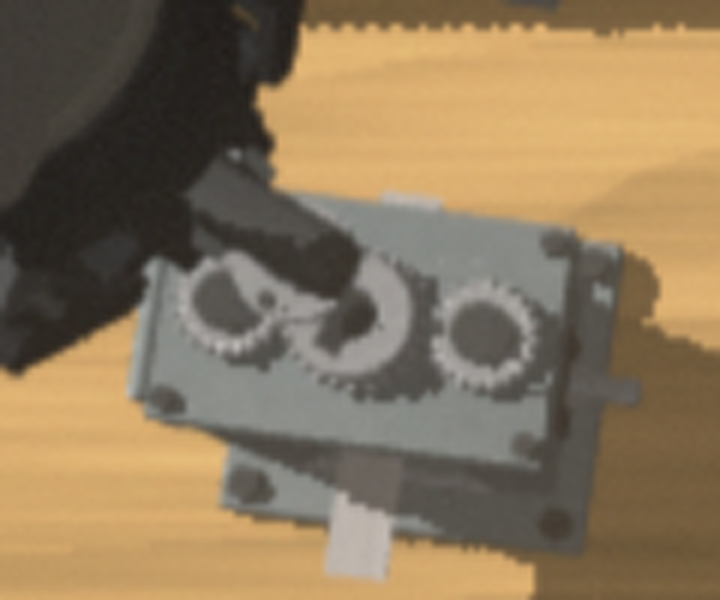

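```bash
python3 - <<'E'
from h import *
c=camera_params('wrist');p,M=tilt()
def t(u,v,zt):
    u,v=200+(u+.5)/5-.5,130+(v+.5)/5-.5
    e,d=ray(c,u,v);e=M.T@(e-p);d=M.T@d
    return (e+d*(zt-e[2])/d[2])*1000
zh=p[2]-.166
print('hub',t(396,332,zh),'end',t(321,332,zh), 'top edge',t(396,228,zh),t(293,332,zh),t(500,332,zh))
# collar now: side extents & far edge
print('collar far edge',t(398,372,.07),t(276,500,.07),t(520,500,.07),'bar end',t(398,497,-.03))
h=M@(t(396,332,zh)/1000)+p; print(h)
E
python3 - <<'E'
import sys;sys.path.insert(0,'.')
from h import *
crop('pics/wrist4.png','pics/w4d.png',240,165,80,70,10)
E
```

```text
hub [ -6.39354207  -1.3848915  164.28371315] end [ -6.39725726 -17.32642081 164.28371315] top edge [ 15.98879872  -1.3717649  164.28371315] [ -6.39864439 -23.27846751 164.28371315] [ -6.38839115  20.7171952  164.28371315]
collar far edge [12.66363938 -0.8114419  70.        ] [ -7.72632756 -19.44682998  70.        ] [-7.71171151 17.81208396 70.        ] bar end [ 31.70560149  -0.65429625 -30.        ]
[0.58425839 0.16024644 0.16599987]
```

View pics/w4d.png

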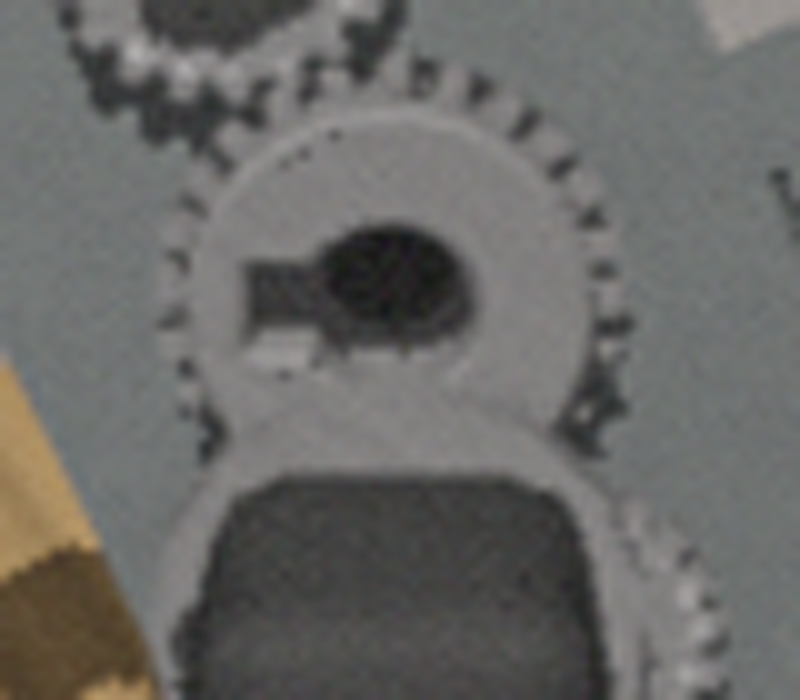

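Emit:
{"op": "carry_out", "data": {
  "motion": "1 0 -1 10 0; 1 0 0 10 0; 1 0 0 10 0; 1 0 0 10 0; 1 0 0 5 0; 1 0 0 4 0; 1 0 0 4 0; 1 0 0 3 0"
}}

```text
clock: 9.45
tcp_pos: [0.5879, 0.1655, 0.2742]
orientation: [-2.736, -1.544, -0.0]
contact_force: [0.1, 0.8, -2.3]
grip_width: 0.0167
```

Run:
```python
from h import *
o=r.get_obs(); print(o['clock'],o['contact_force'],o['moment'],o['grip_width']); p,M=tilt();print(p,yawy(M),M[:,2])
for n in('wrist','scene'):
    im=grab_frame(n); cv2.imwrite(f'pics/{n}5.png',im[:,:,::-1])
crop('pics/wrist5.png','pics/w5c.png',220,165,120,90,6)
crop('pics/scene5.png','pics/s5c.png',275,170,90,80,8)
```

```text
9.45 [ 0.10485227  0.75192326 -2.26313205] [ 0.06972788  0.03524946 -0.03292987] 0.01672818823338529
[0.58794058 0.1655372  0.27419496] -0.542918036949343 [ 1.96506435e-04  1.28305265e-04 -9.99999972e-01]
```

View pics/w5c.png

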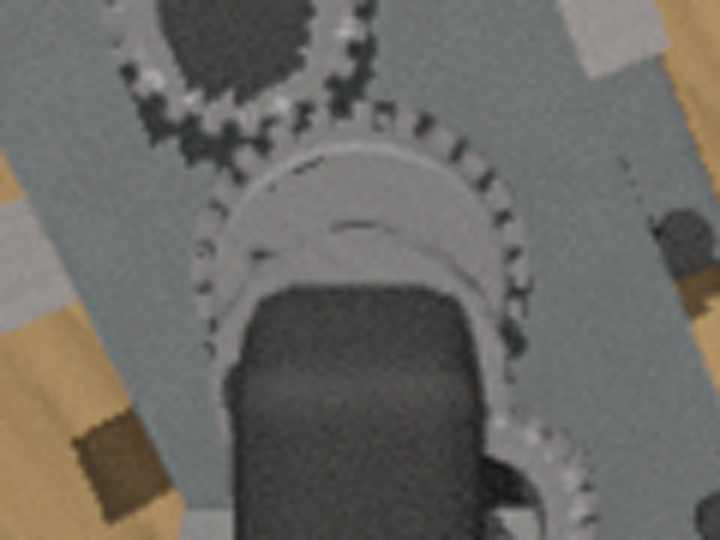

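View pics/s5c.png

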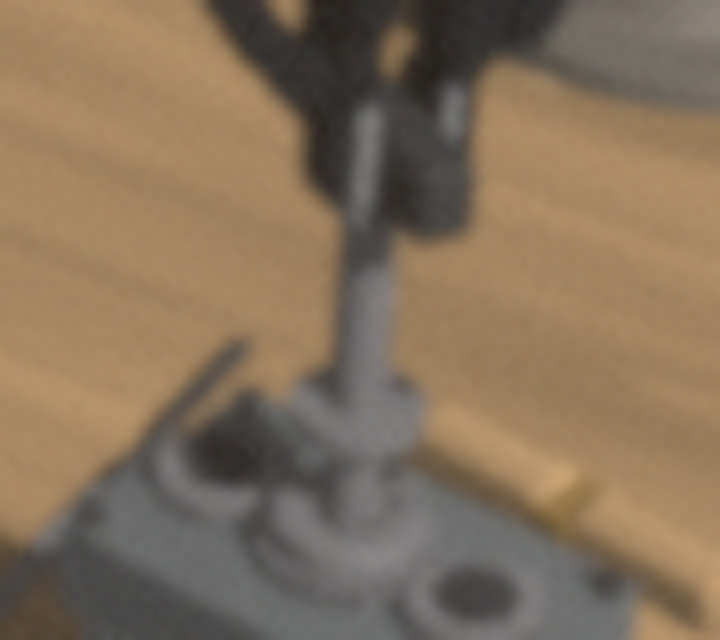

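Emit:
{"op": "carry_out", "data": {
  "motion": "1 0 0 2 0; 1 0 0 2 0; 1 0 0 1 0; 1 0 0 1 0; 1 0 0 1 0; 1 0 0 1 0; 1 0 0 1 0; 1 0 0 0 0"
}}

```text
clock: 10.55
tcp_pos: [0.5878, 0.1655, 0.2652]
orientation: [-2.736, -1.544, 0.0]
contact_force: [-0.3, -0.3, -2.5]
grip_width: 0.0164
```

Run:
```python
from h import *
o=r.get_obs(); print(o['clock'],o['contact_force'],o['moment'],o['grip_width']); p,M=tilt();print(p,yawy(M))
```

```text
10.55 [-0.32658774 -0.29785723 -2.5206895 ] [ 0.0098613  -0.02969199 -0.02856732] 0.016352371707620487
[0.58782379 0.16546789 0.26520182] -0.5430238222501462
```

Emit:
{"op": "carry_out", "data": {
  "motion": "1 0 0 1 0; 1 0 0 1 0; 1 0 0 1 0; 1 0 0 1 0; 1 0 0 1 0; 1 0 0 1 0; 1 0 0 1 0; 1 0 0 1 0"
}}

```text
clock: 11.55
tcp_pos: [0.5879, 0.1655, 0.2572]
orientation: [2.736, 1.544, 0.0]
contact_force: [0.2, 0.6, -3.1]
grip_width: 0.0162
```

Run:
```python
from h import *
o=r.get_obs(); print(o['clock'],o['contact_force'],o['moment'],o['grip_width']); p,M=tilt();print(p,yawy(M))
im=grab_frame('scene'); crop(im,'pics/s6c.png',275,170,90,80,8)
```

```text
11.55 [ 0.15271005  0.62845139 -3.14246412] [ 0.03977389  0.03103025 -0.01877406] 0.016195533184025376
[0.58790104 0.16548181 0.25723106] -0.5430117640822066
```

View pics/s6c.png

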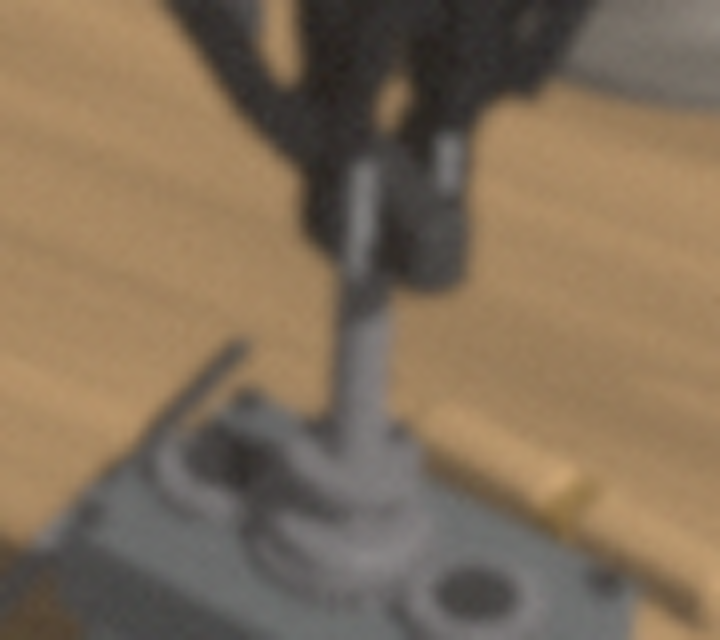

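Emit:
{"op": "carry_out", "data": {
  "motion": "1 0 0 1.5 0; 1 0 0 1.5 0; 1 0 0 1.5 0; 1 0 0 1.5 0; 1 0 0 1.5 0; 1 0 0 1.5 0; 1 0 0 1.5 0; 1 0 0 1.5 0",
  "newtons": 120
}}

```text
clock: 12.6
tcp_pos: [0.5883, 0.1657, 0.2465]
orientation: [-2.736, -1.544, -0.002]
contact_force: [-2.3, -1.0, 7.9]
grip_width: 0.0163
```

Emit:
{"op": "carry_out", "data": {
  "motion": "1 0 0 0.5 0; 1 0 0 0.5 0; 1 0 0 0.5 0; 1 0 0 0.5 0; 1 0 0 0.5 0; 1 0 0 0 0; 1 0 0 0 0; 1 0 0 0 0"
}}

```text
clock: 13.6
tcp_pos: [0.5884, 0.1657, 0.2442]
orientation: [-2.735, -1.544, -0.003]
contact_force: [-2.7, -0.8, 8.6]
grip_width: 0.0161
```

Run:
```python
from h import *
o=r.get_obs(); print(o['clock'],o['contact_force'],o['moment'],o['grip_width']); p,M=tilt();print(p,yawy(M))
for n in('wrist','scene'):
    im=grab_frame(n); cv2.imwrite(f'pics/{n}7.png',im[:,:,::-1])
crop('pics/wrist7.png','pics/w7c.png',220,165,120,90,6)
crop('pics/scene7.png','pics/s7c.png',275,170,90,80,8)
```

```text
13.6 [-2.72398105 -0.76467901  8.61575484] [-0.07520031  0.89394443  0.02040753] 0.016059802045755685
[0.58839943 0.16565139 0.24424072] -0.5430635452512629
```

View pics/s7c.png

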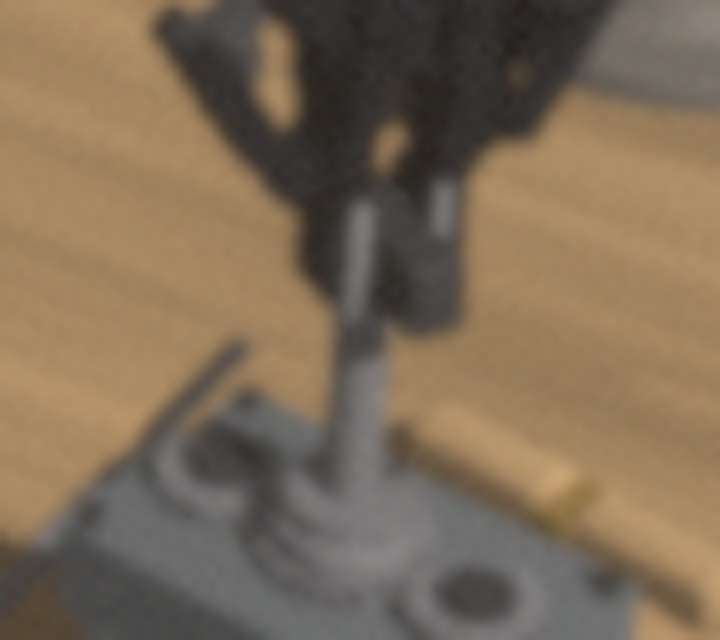

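View pics/w7c.png

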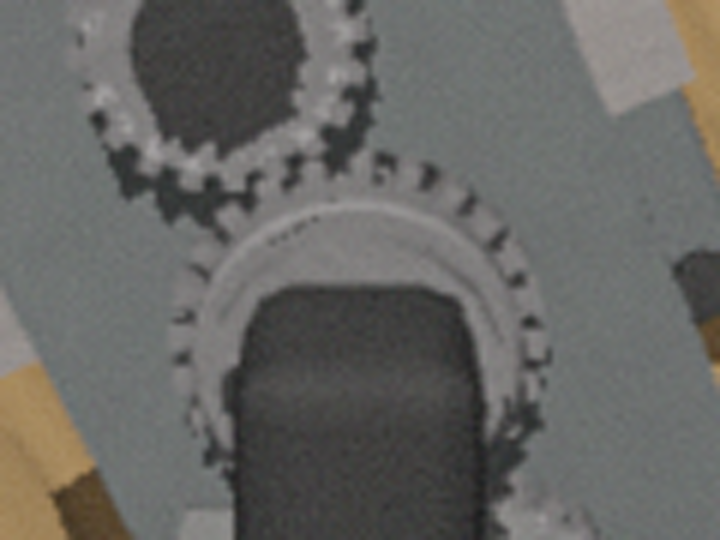

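Emit:
{"op": "carry_out", "data": {
  "motion": "1 -0.3 -0.5 0.5 0; 1 0 0 0.5 0; 1 0 0 0.5 0; 1 0 0 0.5 0; 1 0 0 0.5 0; 1 0 0 0.5 0; 1 0 0 0 0; 1 0 0 0 0"
}}

```text
clock: 14.7
tcp_pos: [0.5883, 0.1657, 0.2424]
orientation: [-2.736, -1.544, -0.005]
contact_force: [-3.2, -0.4, 15.2]
grip_width: 0.0162
```

Run:
```python
from h import *
o=r.get_obs(); print(o['clock'],o['contact_force'],o['moment'],o['grip_width']); p,M=tilt();print(p,yawy(M))
```

```text
14.7 [-3.22988525 -0.37694361 15.24185548] [-0.15237667  1.31556519 -0.01665434] 0.01623856276294767
[0.5883499  0.16566166 0.24238499] -0.5432041174336173
```

Emit:
{"op": "carry_out", "data": {
  "motion": "1 -0.3 -0.6 0.5 0; 1 0 0 0.5 0; 1 0 0 0.5 0; 1 0 0 0.5 0; 1 0 0 0.5 0; 1 0 0 0 0; 1 0 0 0 0; 1 0 0 0 0"
}}

```text
clock: 15.7
tcp_pos: [0.5885, 0.1658, 0.2423]
orientation: [-2.735, -1.543, -0.009]
contact_force: [-8.3, -1.4, 29.3]
grip_width: 0.0161
```

Run:
```python
from h import *
o=r.get_obs(); print(o['clock'],o['contact_force'],o['moment'],o['grip_width']); p,M=tilt();print(p,yawy(M),M[:,2])
for n in('wrist','scene'):
    im=grab_frame(n); cv2.imwrite(f'pics/{n}8.png',im[:,:,::-1])
crop('pics/wrist8.png','pics/w8c.png',220,165,120,90,6)
crop('pics/scene8.png','pics/s8c.png',275,190,70,60,10)
```

```text
15.7 [-8.30790192 -1.39256412 29.25625713] [-0.40657829  2.43220106  0.00851394] 0.016102802857475042
[0.58849109 0.16575234 0.24229095] -0.5433685177235748 [ 0.00440564  0.00362592 -0.99998372]
```

View pics/s8c.png

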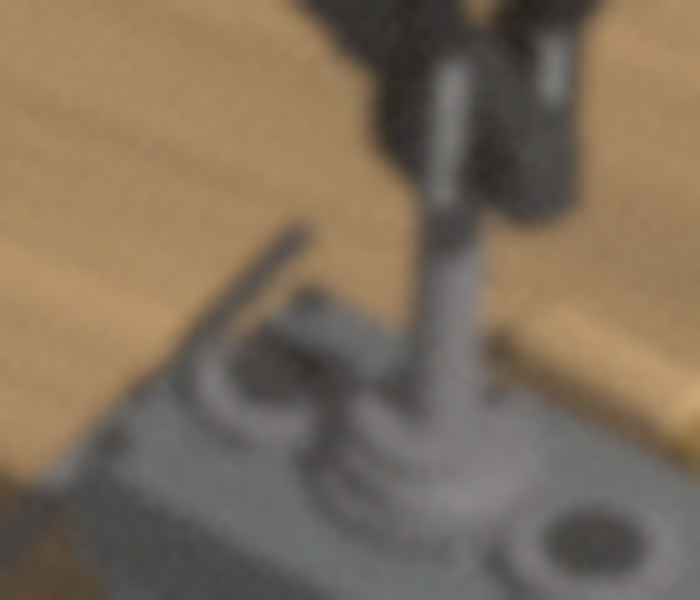

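View pics/w8c.png

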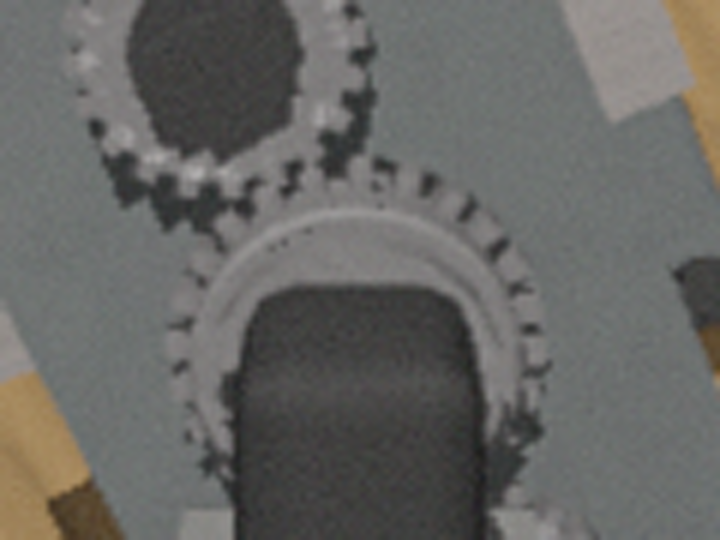

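Emit:
{"op": "carry_out", "data": {
  "motion": "1 0 0 0 0; 1 0 0 0 0; 1 0 0 0 0; 1 0 0 0 0; 1 0 0 0 0; 1 0 0 0 0; 1 0 0 0 0; 1 0 0 0 0"
}}

```text
clock: 16.8
tcp_pos: [0.5885, 0.1657, 0.2423]
orientation: [-2.735, -1.543, -0.009]
contact_force: [-8.2, -1.3, 29.0]
grip_width: 0.0161
```

Stable at the hard stop with a steady 29 N push, so I'm handing in.

```bash
python3 -c "
from bench import r
r.hand_in(); o=r.get_obs(); print(o['clock'],o['tcp_pos'],o['contact_force'],o['grip_width'])"
```

```text
the job is handed in; nothing more can be done
the job is handed in; nothing more can be done
```

I pulled the bare-steel T-key from the tool block and fitted it into the mill's hub with the feather key in the keyway. I pushed it down until it met a hard stop and handed the job in at about 16.8 s, still gripping and pressing. No verdict was reported.

**Last checks:**
- **Depth:** the TCP height held at 0.2423 m while the push rose from 15 to 29 N. My own estimate for fully home was about 0.242 m, so I take the collar to be on the hub's face.
- **Keyway:** the feather key went in on the first try, with no extra force down to about 21 mm deep.
- **Grip and rest:** the push and pose stayed the same over a one-second hold, with the opening steady at 16.1 mm (the bar is nominally 18 mm).
- **Tilt:** the tool was about 0.006 rad off vertical.

**What disagreed or was not confirmed:**
- A sideways force of about 8 N and a moment of about 2.4 N m remained at the end. I tried to ease them with two small sideways shifts, but they grew as I pushed harder.
- The wrist-camera positions of the handle bar and collar differed by about 3 mm, and those of the hub face and bore by about 1 mm. The bore's chamfer took this up.
- I did not measure the ejector travel directly; it is inferred from the height. The final close-ups show the collar down on the hub.

I saw no contact with the other tools along the way, but I took no final picture of the whole bench to confirm it.

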